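# Load the burn-in well through its ratchet lift

## Task

Raise the empty lift tray of the burn-in well by its red top bar, click by click, until the pawl holds it at the top notch and let go; open the lid of the transformer case and check it against the layout, which has a blue-topped transformer in every bay. With the tray still up at the top notch, set every blue-topped transformer, from the case and from the bench, on the floor of the tray side by side, and every wrongly packed orange-topped one in the red reject tray; then shut the case fully and press the yellow pawl lever to let the loaded tray sink all the way into the well, and leave the lever released. Do not disturb the other things on the bench.

Things in the scene. Friction and masses are not known exactly. Their poses are not given: they have to be found in the camera images.
- stand: the fixed burn-in well and mast; origin on the bench under the centre of the well; x points from the robot's side to the mast. Well: open grey sheet-steel box 170 mm (x) by 246 mm (y), rim at z = 106 mm, too deep and tight to reach into. The mast (top at z = 138 mm) stands behind it at x = 118 mm
- lift (a joint): height of the lift (tray, bracket, toothed rail and red top bar in one, 0.5 kg) above its lowest position, m, 0 at the start, end stop 0.106. The teeth are 20 mm apart: the sprung pawl lets the rail up and holds it from sinking at about 0.019, 0.039, 0.059, 0.079 and 0.099 (top notch); it drops back to the notch below when let go between two. Lifting takes about 10 N plus 150 N per m/s of oil damper; with the pawl held off the tray sinks by itself at 3 to 12 cm/s
- lift_grip (a point): centre of the red round bar on top of the rail, 14 mm diameter, 70 mm long along the stand's y, to be pinched from above across the stand's x; it rises with the lift from z = 178 mm; the mast top lies 40 mm below its centre when the lift is down
- tray_in (a point): centre of the lift tray's floor (top face), axes as the stand's; inside 150 mm (x) by 220 mm (y), steel rim 28 mm above the floor, 3 mm thick; floor 17 mm above the bench when down and about 116 mm at the top notch. The rail stands 118 mm from this point in +x and its red bar 161 mm above it. Room for four transformers, two by two
- pawl (a joint): angle of the yellow pawl lever, rad: 0 engaged (sprung back), grows as its pad is pressed down, end stop 0.36; beyond about 0.22 the nose is clear of the teeth and stays clear while held; it springs back when let go
- pawl_pad (a point): centre of the upper face of the lever's yellow press pad, 46 mm (stand x) by 42 mm (stand y), at z = 105 mm, 141 mm in x and -112 mm in y from the stand's origin; press it straight down 22 to 30 mm (2 to 6 N) and hold it there while the tray sinks; it moves on an arc about the lever's hinge axis (along the stand's x, 90 mm from the pad's centre in +y of the stand and 29 mm below its upper face) and so also about 5 mm towards -y of the stand. The pad's plane is open from above
- case: the fixed black transformer case, 176 mm (x) by 222 mm (y), walls 62 mm high and 5 mm thick; origin on the bench under its centre; hinge on its +x (far) rim; no latch. Inner floor 5 mm above the bench; two crossing dividers, 21 mm above the bench, make four bays centred at x = +-41, y = +-53 mm; each bay floor has a blue outline, the lid's inside shows the same layout
- lid (a joint): lid angle, rad: 0 shut, 1.85 fully open (leaning back); stays where it is left (stiff hinge, 2 to 4 N at the bar)
- lid_bar (a point): centre of the lid's red round pull bar, 12 mm diameter, 84 mm long along the case's y (68 mm clear between its two arms), 40 mm in front of the lid's front edge and 216 mm from the hinge; z = 66 mm when shut; pinch it from above across the case's x: it can turn between the pads as the lid swings
- lid_hinge (a point): a point on the lid's hinge axis (along the case's y), level with the bar when shut
- blue1: a potted transformer, plain steel box 60 mm (x) by 48 mm (y) by 45 mm high with a blue top, 0.16 to 0.26 kg; origin at the centre of its underside, z up through the coloured top; starts in one of the four bays of the shut case, its x and y within about 5 degrees of the case's. None if absent
- blue2: a potted transformer, plain steel box 60 mm (x) by 48 mm (y) by 45 mm high with a blue top, 0.16 to 0.26 kg; origin at the centre of its underside, z up through the coloured top; starts in one of the four bays of the shut case, its x and y within about 5 degrees of the case's. None if absent
- orange1: a potted transformer, plain steel box 60 mm (x) by 48 mm (y) by 45 mm high with an orange top, 0.16 to 0.26 kg; origin at the centre of its underside, z up through the coloured top; starts in one of the four bays of the shut case, its x and y within about 5 degrees of the case's. None if absent
- orange2: a potted transformer, plain steel box 60 mm (x) by 48 mm (y) by 45 mm high with an orange top, 0.16 to 0.26 kg; origin at the centre of its underside, z up through the coloured top; starts in one of the four bays of the shut case, its x and y within about 5 degrees of the case's. None if absent
- blue3: a potted transformer, plain steel box 60 mm (x) by 48 mm (y) by 45 mm high with a blue top, 0.16 to 0.26 kg; origin at the centre of its underside, z up through the coloured top; starts lying on the bench, any yaw within 46 degrees either way; may get knocked aside. None if absent
- blue4: a potted transformer, plain steel box 60 mm (x) by 48 mm (y) by 45 mm high with a blue top, 0.16 to 0.26 kg; origin at the centre of its underside, z up through the coloured top; starts lying on the bench, any yaw within 46 degrees either way; may get knocked aside. None if absent
- reject_in (a point): centre of the inner floor of the fixed red reject tray, 4 mm above the bench; inside 162 mm (x) by 132 mm (y), rim 30 mm above the bench; axes as the tray's
- meter: bystander: black hand meter 80 x 150 x 35 mm, origin under its centre; leave alone
- reel: bystander: steel reel, 60 mm diameter, 46 mm high; leave alone
- can1: bystander: upright silver can, 35 mm diameter, 90 mm high, near the robot; leave alone
- can2: bystander: upright silver can, 35 mm diameter, 75 mm high, near the robot; leave alone
- jar: bystander: closed jar, 56 mm wide, 70 mm high; leave alone
There are look-alikes about, which are no part of the job. What is shaped like the blue4 but turquoise is not meant.

How it is judged:
On the way, in this order (a step that is already met when the one before it is completed fails the run):
1. the tray stands at the top notch, held by the pawl and let go, and the case lid stands open (value of joint lift above 0.092 m and value of joint pawl below 0.06 rad and contact force between the fingers and lift below 0.3 N and value of joint lid above 1.3 rad), for 0.3 s.
2. with the tray still at the top notch, every blue-topped transformer rests in the tray and every orange-topped one in the reject tray, all let go (value of joint lift above 0.092 m and x of blue1 in the frame of tray_in between -0.076 and 0.076 m and y of blue1 in the frame of tray_in between -0.111 and 0.111 m and z of blue1 in the frame of tray_in between -0.008 and 0.04 m and linear speed of each of blue1, blue2, blue3, blue4, orange1, orange2 below 0.05 m/s and x of blue2 in the frame of tray_in between -0.076 and 0.076 m and y of blue2 in the frame of tray_in between -0.111 and 0.111 m and z of blue2 in the frame of tray_in between -0.008 and 0.04 m and x of blue3 in the frame of tray_in between -0.076 and 0.076 m and y of blue3 in the frame of tray_in between -0.111 and 0.111 m and z of blue3 in the frame of tray_in between -0.008 and 0.04 m and x of blue4 in the frame of tray_in between -0.076 and 0.076 m and y of blue4 in the frame of tray_in between -0.111 and 0.111 m and z of blue4 in the frame of tray_in between -0.008 and 0.04 m and x of orange1 in the frame of reject_in between -0.082 and 0.082 m and y of orange1 in the frame of reject_in between -0.067 and 0.067 m and z of orange1 in the frame of reject_in between -0.008 and 0.04 m and x of orange2 in the frame of reject_in between -0.082 and 0.082 m and y of orange2 in the frame of reject_in between -0.067 and 0.067 m and z of orange2 in the frame of reject_in between -0.008 and 0.04 m and contact force between the fingers and blue1 below 0.3 N and contact force between the fingers and blue2 below 0.3 N and contact force between the fingers and blue3 below 0.3 N and contact force between the fingers and blue4 below 0.3 N and contact force between the fingers and orange1 below 0.3 N and contact force between the fingers and orange2 below 0.3 N), for 0.3 s.
At the end, for the whole second after the job is handed in: Lift joint under 4 mm, pawl lever sprung back (under 0.06 rad), case lid shut (under 0.05 rad); every blue-topped transformer at rest inside the lift tray walls, origin under 40 mm above its floor, and every orange-topped one likewise in the reject tray (value of joint lift below 0.004 m and value of joint pawl below 0.06 rad and value of joint lid below 0.05 rad and velocity of joint lift below 0.01 m/s and x of blue1 in the frame of tray_in between -0.076 and 0.076 m and y of blue1 in the frame of tray_in between -0.111 and 0.111 m and z of blue1 in the frame of tray_in between -0.008 and 0.04 m and linear speed of each of blue1, blue2, blue3, blue4, orange1, orange2 below 0.05 m/s and x of blue2 in the frame of tray_in between -0.076 and 0.076 m and y of blue2 in the frame of tray_in between -0.111 and 0.111 m and z of blue2 in the frame of tray_in between -0.008 and 0.04 m and x of blue3 in the frame of tray_in between -0.076 and 0.076 m and y of blue3 in the frame of tray_in between -0.111 and 0.111 m and z of blue3 in the frame of tray_in between -0.008 and 0.04 m and x of blue4 in the frame of tray_in between -0.076 and 0.076 m and y of blue4 in the frame of tray_in between -0.111 and 0.111 m and z of blue4 in the frame of tray_in between -0.008 and 0.04 m and x of orange1 in the frame of reject_in between -0.082 and 0.082 m and y of orange1 in the frame of reject_in between -0.067 and 0.067 m and z of orange1 in the frame of reject_in between -0.008 and 0.04 m and x of orange2 in the frame of reject_in between -0.082 and 0.082 m and y of orange2 in the frame of reject_in between -0.067 and 0.067 m and z of orange2 in the frame of reject_in between -0.008 and 0.04 m); the robot touches nothing.
It fails at once if a bystander (meter, reel, can or jar) is pushed more than 30 mm from its place (distance of any of meter, reel, can1, can2, jar from where it was at the start of the episode above 0.03 m).
Of orange1, orange2 only 1 to 2 are there at a start; the rules pass over those that are not, and their reading is None.
Of blue3, blue4 only 1 to 2 are there at a start; the rules pass over those that are not, and their reading is None.
At some moment in a run one of blue3, blue4 may be knocked a few centimetres aside while the robot is not near it.
Once in a run the grip may slacken for a moment while it holds something.
It also fails if it takes over 210 s, if anything falls off the work surface, if the arm or the gripper's body presses on something with over 40 N, if the wrist force passes 120 N, or if a joint passes its speed limit or range.

## Robot

A 7-joint arm with a two-finger parallel gripper is mounted at the origin on the work surface. World frame = base frame: x ahead of the robot, y to its left, z up, the work surface at z = 0. Lengths are in m, angles in rad, forces in N, time in s.
With the tool pointing down it reaches from about 0.4 to 0.9 m from the base axis. Payload 5.5 kg.
Tool frame: the origin (TCP) lies midway between the tips of the shut fingers; the grasp point (between the pads) lies 19 mm behind it (manip.grip_depth is the distance from the TCP to the grasp point, in m); z points along the fingers, x is the direction in which the jaws open and shut, and the axes are right-handed (so a half turn about z gives the same grasp; the last joint's range is limited). The gripper opens to 92 mm and grips with 3 to 60 N. Pads are 19 mm wide; open, the fingers measure 130 mm over their backs; the gripper's body (75 mm by 190 mm) begins 47 mm behind the grasp point.
Start: joints at [-0.883, 0.501, -0.427, 1.55, 0.221, 1.138, -0.21], TCP at [0.268, 0.592, 0.227] pointing down, gripper open.
Joint ranges: [-2.88, 2.88], [-0.31, 2.03], [-1.54, 1.56], [0.2, 2.42], [-1.41, 4.55], [0.19, 2.02], [-2.57, 2.57]. Speed limits (rad/s): [2.57, 2.57, 3.14, 3.14, 3.14, 3.14, 3.14].

## Interface

Orientations are given as a unit quaternion [x, y, z, w].
In Python, from bench import manip, effector, viewer gives the robot as it stands. Calls block until the motion is done:
- manip.move_pose(position, orientation): joint-space move of the TCP to a pose.
- manip.servo_line(position, ori=None, vel=0.15): straight line of the TCP; ori=None keeps the orientation; vel is the mean speed in m/s.
- manip.movej(angles): joint-space move.
- effector.open_jaws() and effector.close(f_grip=None): open the fingers fully, or close them until they stop; f_grip is the grip in N (None keeps the last).
- manip.sleep(seconds).
- manip.solve_ik(position, orientation): joint angles nearest the present ones, or None.
- viewer.get_image(name): name is "scene" or "top" or "wrist"; returns the picture (420x560x3 uint8, red, green, blue); there is no depth.
- viewer.get_calibration(name): a dict with "vfov" (degrees; the focal length in pixels is half the picture's height over the tangent of half this angle, whatever the lens; pixels are square), "cx", "cy" (the principal point, pixels), "dist_coeffs" ([k1, k2, p1, p2, k3] as OpenCV has them; the pictures are not rectified), "eye" and "attitude" of the camera in the world. Camera axes: x right, y down, z forward; pixel columns grow to the right and rows downward; lengths in m; the calibration is good to about 2 mm. A picture is of the moment at which its call begins: read the wrist's pose just before it. get_calibration takes no time and is no camera call; for the wrist camera it gives the pose at the moment of the call.
A pose or a line that the arm cannot do raises manip.PlanningError and nothing moves.
- manip.hand_in(): hands the job in, once; it reports no verdict.
Readings, each from a call of its own:
- manip.current_clock(): time.
- manip.current_q(): joint angles.
- manip.current_joint_velocities(): joint speeds.
- manip.current_tau(): joint torques, N m.
- manip.current_tool_pos(): TCP position.
- manip.current_tcp_rot(): TCP orientation.
- manip.current_force(): force on the tool from outside, world axes, zero at the start.
- manip.current_wrist_torque(): the same for the moment, N m.
- manip.current_finger_gap(): finger opening in m.
Only numpy, scipy, OpenCV 4.12 (cv2) and the standard library are available. Lean on these libraries where they do the work, as an engineer would, in place of code of your own. Each camera call takes 0.05 s, during which the arm holds its last target.

## Working session

There is one attempt and no reset: what is moved stays moved. The work goes in short steps, each a Python script; the robot and the scene stay as the last script left them, time stands still between calls to the robot, and variables do not carry over. Pictures are saved under pics/ and viewed, and the job is handed in when it is done.

```bash
ls; mkdir -p pics
python3 - <<'E'
from bench import manip,effector,viewer
import cv2
for n in ["scene","top","wrist"]:
    im=viewer.get_image(n); cv2.imwrite(f"pics/{n}0.png",im[:,:,::-1]); print(n,viewer.get_calibration(n))
print(manip.current_clock(),manip.current_tcp_rot(),manip.grip_depth)
E
```

```text
pics
scene {'vfov': 46.568800087843414, 'cx': 279.39539441069047, 'cy': 207.21135469569384, 'dist_coeffs': array([-0.01329706,  0.        ,  0.        ,  0.        ,  0.        ]), 'eye': array([ 1.39409858, -0.35996749,  0.94168814]), 'attitude': array([ 0.75262149,  0.52802439, -0.23077164, -0.31858372])}
top {'vfov': 57.507996668248914, 'cx': 278.4467031921572, 'cy': 208.9351061266503, 'dist_coeffs': array([-0.08189937,  0.        ,  0.        ,  0.        ,  0.        ]), 'eye': array([ 0.46952746, -0.04949919,  1.00546678]), 'attitude': array([ 0.71542822, -0.6970672 ,  0.03389588, -0.03332939])}
wrist {'vfov': 63.203472191139596, 'cx': 277.006657326981, 'cy': 206.92584050412162, 'dist_coeffs': array([-0.03365995,  0.        ,  0.        ,  0.        ,  0.        ]), 'eye': array([0.20854039, 0.61917016, 0.38424715]), 'attitude': array([0.83382356, 0.53808083, 0.0665217 , 0.10383716])}
0.15 [ 8.40269534e-01  5.42168402e-01 -6.26500776e-04  3.75582800e-04] 0.0188
```

View pics/scene0.png

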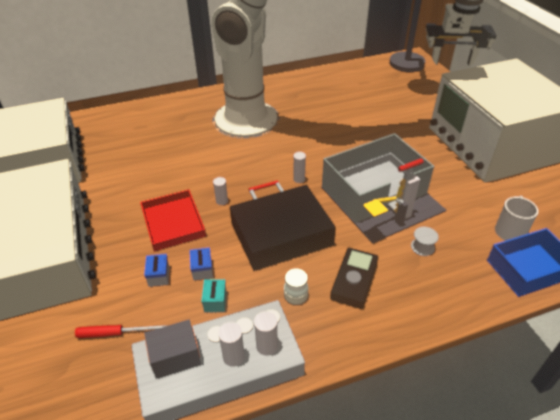

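View pics/top0.png

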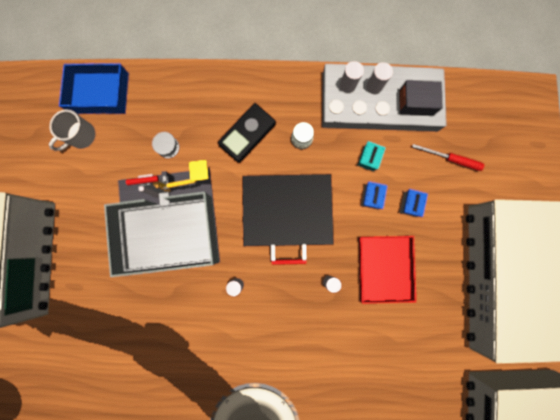

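View pics/wrist0.png

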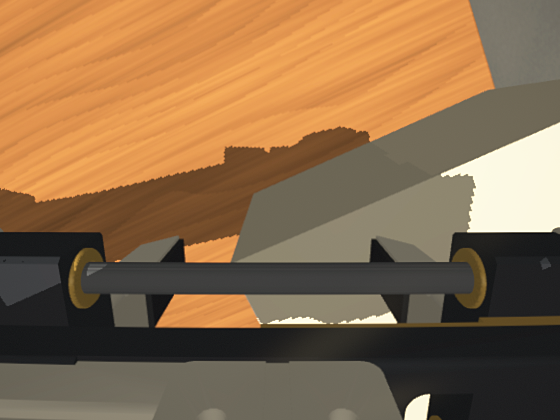

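The top view shows two blue transformers near (375,195) and (415,203), the turquoise decoy at (372,156), the black case around (288,210), the reject tray around (387,269) and the well around (160,235) with its mast on the far side. I'll enlarge these.

```bash
cat > h.py <<'E'
from bench import manip,effector,viewer
import cv2,numpy as np
from scipy.spatial.transform import Rotation as R
def K(c):
    f=210/np.tan(np.radians(c['vfov']/2)); return np.array([[f,0,c['cx']],[0,f,c['cy']],[0,0,1]])
def p2w(px,z,c):
    px=np.array(px,float).reshape(-1,1,2)
    u=cv2.undistortPoints(px,K(c),np.array(c['dist_coeffs'])).reshape(-1,2)
    d=np.c_[u,np.ones(len(u))]@R.from_quat(c['attitude']).as_matrix().T
    return c['eye']+d*((z-c['eye'][2])/d[:,2])[:,None]
def w2p(P,c):
    Rm=R.from_quat(c['attitude']).as_matrix().T
    return cv2.projectPoints(np.array(P,float).reshape(-1,1,3),cv2.Rodrigues(Rm)[0],-Rm@c['eye'],K(c),np.array(c['dist_coeffs']))[0].reshape(-1,2)
def shot(n,name,crop=None,s=1):
    c=viewer.get_calibration(n); im=viewer.get_image(n)
    o=im[:,:,::-1]
    if crop: x0,y0,x1,y1=crop; o=o[y0:y1,x0:x1]
    o=cv2.resize(o,None,fx=s,fy=s,interpolation=cv2.INTER_CUBIC) if s!=1 else o
    cv2.imwrite(f"pics/{name}.png",o); return im,c
def ori(yaw): # tool down; jaw (tool x) direction at world angle yaw
    return (R.from_euler('z',yaw)*R.from_euler('x',np.pi)).as_quat()
E
python3 - <<'E'
import cv2
im=cv2.imread('pics/top0.png')
for n,(x0,y0,x1,y1) in dict(well=(90,140,240,290),case=(225,160,350,280),rej=(340,130,440,310)).items():
    s=min(800//(x1-x0),600//(y1-y0))
    o=cv2.resize(im[y0:y1,x0:x1],None,fx=s,fy=s,interpolation=cv2.INTER_CUBIC); print(n,s)
    for i in range(0,x1-x0,10): cv2.putText(o,str(x0+i),(i*s,8),0,.3,(255,255,255),1); cv2.line(o,(i*s,9),(i*s,14),(255,255,255),1)
    for i in range(0,y1-y0,10): cv2.putText(o,str(y0+i),(0,i*s+4),0,.3,(255,255,255),1)
    cv2.imwrite(f'pics/c_{n}.png',o)
E
```

```text
well 4
case 5
rej 3
```

View pics/c_well.png

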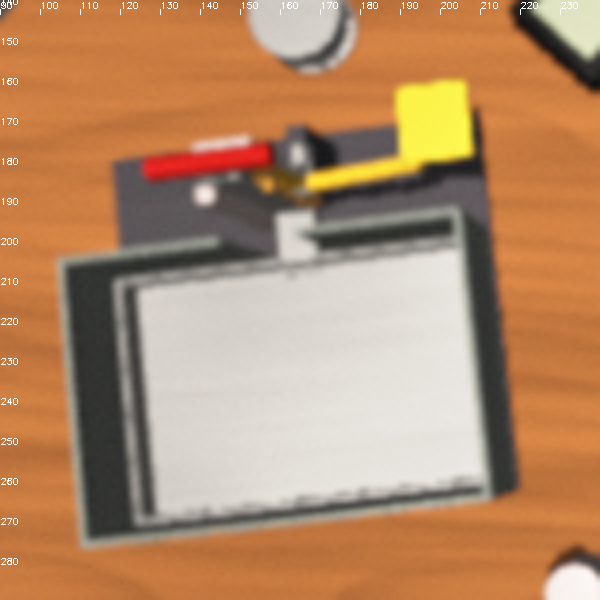

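View pics/c_case.png

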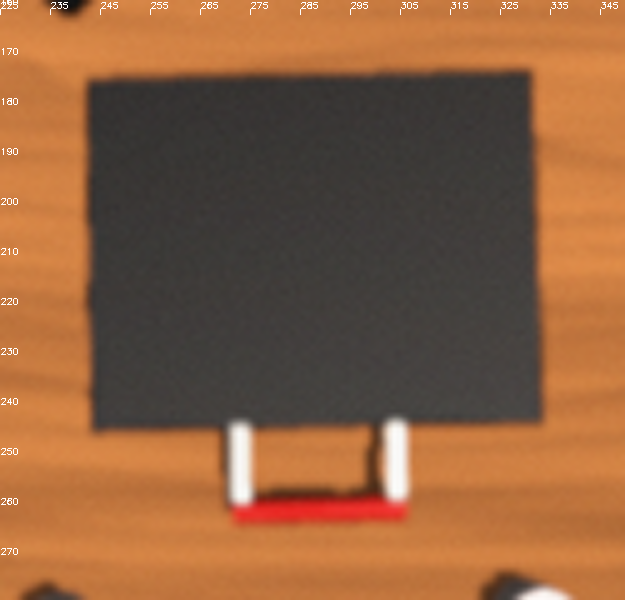

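View pics/c_rej.png

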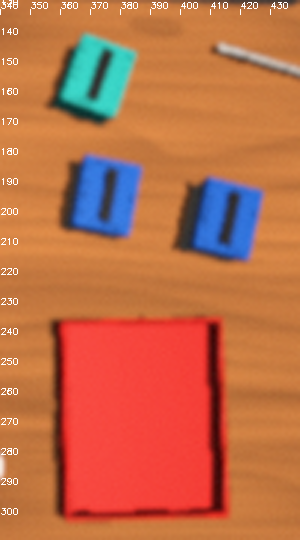

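```bash
cat > m1.py <<'E'
from h import *
c=viewer.get_calibration('top')
def rep(n,pts,z):
    w=p2w(pts,z,c); print(n,'ctr',w.mean(0)[:2].round(4)); 
    if len(w)==4:
        e1=w[1]-w[0]+w[2]-w[3]; e2=w[3]-w[0]+w[2]-w[1]
        print('  L',(np.linalg.norm(e1)/2).round(4),(np.linalg.norm(e2)/2).round(4),'ang',np.degrees(np.arctan2(e1[1],e1[0])).round(1),np.degrees(np.arctan2(e2[1],e2[0])).round(1))
    else:
        e=w[1]-w[0];print('  L',np.linalg.norm(e).round(4),'ang',np.degrees(np.arctan2(e[1],e[0])).round(1))
f=lambda P,s,o:np.array(P)/s+o
rep('well',[(105.5,205),(205,191.75),(212.5,264.5),(110.75,276.5)],.106)
rep('bar',[(125.75,182.25),(158,178.5)],.178+.003)
rep('pad',f([(395,88),(466,80),(473,155),(400,163)],4,(90,140)),.105)
rep('case',f([(87,80),(530,70),(543,422),(93,431)],5,(225,160)),.068)
rep('lidbar',f([(232,514),(407,509)],5,(225,160)),.068)
rep('rej',f([(57,320),(220,318),(228,514),(65,519)],3,(340,130)),.03)
rep('A',f([(83,154),(142,166),(128,238),(70,225)],3,(340,130)),.045)
rep('B',f([(207,177),(263,190),(248,262),(192,248)],3,(340,130)),.045)
rep('can1',[(234,288),(234,289)],.09);rep('can2',[(333,285),(333,286)],.075)
rep('reel',[(165,144)]*2,.046);rep('jar',[(303,134)]*2,.07);rep('meter',[(247,133)]*2,.03)
rep('teal',f([(87,34),(137,51),(112,119),(60,103)],3,(340,130)),.045)
E
python3 m1.py
```

```text
well ctr [0.4878 0.2344]
  L 0.2435 0.1719 ang -81.2 -171.9
bar ctr [0.6035 0.2533]
  L 0.0727 ang -82.2
pad ctr [0.6433 0.1451]
  L 0.0436 0.0459 ang -82.3 -172.7
case ctr [ 0.5573 -0.0719]
  L 0.2202 0.1741 ang -87.3 -177.1
lidbar ctr [ 0.4292 -0.0779]
  L 0.0852 ang -86.9
rej ctr [ 0.4159 -0.3312]
  L 0.1405 0.1668 ang -87.8 -177.3
A ctr [ 0.6027 -0.2945]
  L 0.051 0.0626 ang -100.5 169.3
B ctr [ 0.5854 -0.3996]
  L 0.0497 0.0631 ang -101.9 167.5
can1 ctr [0.365  0.0511]
  L 0.0023 ang -178.1
can2 ctr [ 0.3765 -0.1853]
  L 0.0024 ang -179.0
reel ctr [0.7219 0.2483]
  L 0.0 ang 0.0
jar ctr [ 0.7494 -0.1058]
  L 0.0 ang 0.0
meter ctr [0.7602 0.0384]
  L 0.0 ang 0.0
teal ctr [ 0.7055 -0.2889]
  L 0.0461 0.0649 ang -106.5 159.5
```

View pics/grip.png

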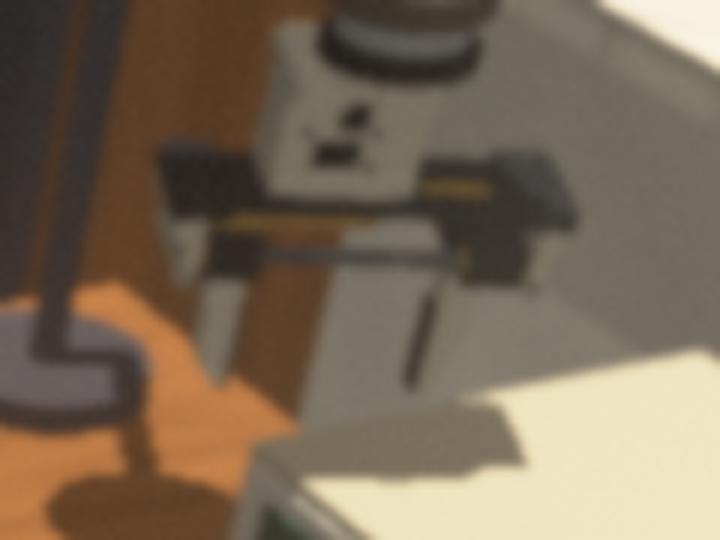

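```bash
cat >> h.py <<'E'
rad=np.radians
def fr(o,deg):
    a=rad(deg); ex=np.array([np.cos(a),np.sin(a)]); ey=np.array([-ex[1],ex[0]])
    return lambda x,y: np.array(o)+x*ex+y*ey
stand=fr((.4878,.2344),8.0); case=fr((.5573,-.0719),2.8); rej=fr((.4159,-.3312),2.4)
SY,CY,RY=8.0,2.8,2.4
def P(xy,z): return [float(xy[0]),float(xy[1]),float(z)]
def st(m=''): print(m,'t',round(manip.current_clock(),2),'tcp',np.round(manip.current_tool_pos(),4),'gap',round(manip.current_finger_gap(),4),'F',np.round(manip.current_force(),1))
E
python3 - <<'E'
from h import *
b=(.6042,.2520); 
for y in (8,188): print(y,manip.solve_ik(P(b,.30),ori(rad(y))))
q0=ori(rad(8))
sol={y:manip.solve_ik(P(b,.30),ori(rad(y))) for y in (8,188)}
y=min((k for k in sol if sol[k] is not None),key=lambda k:abs(sol[k][6]))
o=ori(rad(y)); print('yaw',y)
manip.move_pose(P(b,.30),o); st()
shot('wrist','w1'); 
manip.servo_line(P(b,.159),vel=.15); st()
effector.close(50); st()
shot('scene','s1')
E
```

```text
8 [-0.31031051  0.42660367 -0.17652052  1.4579942   0.07630239  1.26370456
 -0.35477521]
188 [ 0.32477551  0.7650794  -1.30216592  1.43486161  0.73440314  1.48632109
  2.32374029]
yaw 8
 t 1.92 tcp [0.603  0.2543 0.2997] gap 0.0918 F [0.3 0.1 0.5]
 t 3.06 tcp [0.605  0.2524 0.1601] gap 0.0919 F [0.2 0.1 0.6]
 t 4.27 tcp [0.6072 0.2524 0.1595] gap 0.0124 F [ 7.9  2.8 -4.8]
```

View pics/w1.png

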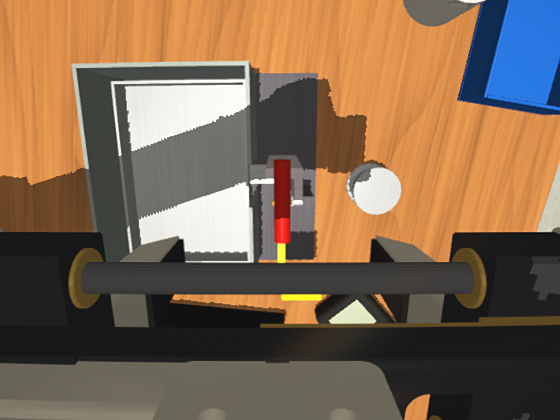

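View pics/s1.png

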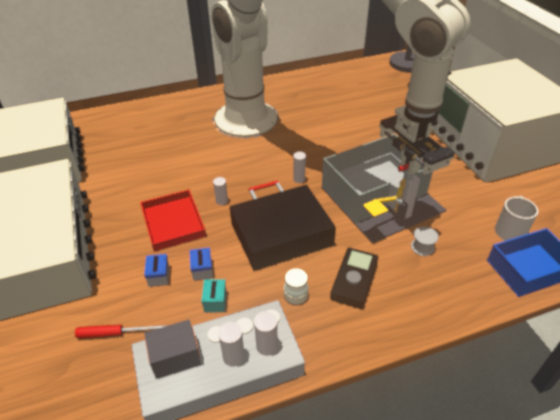

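The wrist view shows the red bar centred between the jaws, and after closing the gap is 12.4 mm, so the bar is held. Next I lift.

Run:
```python
from h import *
p=manip.current_tool_pos(); z0=p[2]
for dz in (.0215,.0415,.0615,.0815,.1030):
    manip.servo_line([p[0],p[1],z0+dz],vel=.06); st(dz)
manip.sleep(.2); st()
```

```text
0.0215 t 4.83 tcp [0.6072 0.2524 0.18  ] gap 0.0126 F [ 2.6  1.  -6. ]
0.0415 t 5.32 tcp [0.6072 0.2524 0.2009] gap 0.0129 F [ 2.4  0.7 -4.9]
0.0615 t 5.8 tcp [0.6072 0.2524 0.2212] gap 0.0125 F [ 2.7  1.3 -5.9]
0.0815 t 6.28 tcp [0.6072 0.2523 0.2413] gap 0.0128 F [ 3.1  1.1 -5.5]
0.103 t 6.79 tcp [0.6072 0.2523 0.2628] gap 0.0126 F [ 3.   1.3 -6. ]
 t 6.99 tcp [0.6072 0.2523 0.2631] gap 0.0127 F [ 2.7  1.4 -4.4]
```

Run:
```python
from h import *
p=manip.current_tool_pos()
manip.servo_line([p[0],p[1],p[2]-.003],vel=.03); manip.sleep(.2); st()
effector.open_jaws(); st('open')
manip.servo_line([p[0],p[1],.36],vel=.2)
b=case(-.128-.033,0)
o=ori(rad(CY))
print(manip.solve_ik(P(b,.05),o))
manip.move_pose(P(b,.20),o); st()
_,c=shot('wrist','w2'); shot('top','t2')
print(w2p([P(case(-.128,y),.066) for y in (-.042,.042)],c))
```

```text
t 7.44 tcp [0.6072 0.2523 0.26  ] gap 0.0127 F [ 2.5  1.7 -5.6]
open t 8.75 tcp [0.6072 0.2523 0.2601] gap 0.0919 F [-0.1 -1.   0. ]
[ 0.13986372  0.34371039 -0.00878098  2.27947582  0.00597162  0.51842635
  0.17527856]
 t 10.97 tcp [ 0.3978 -0.0792  0.2005] gap 0.092 F [-0.   0.6  0.2]
[[310.95707909 243.66663578]
 [313.46295499 150.44973059]]
```

View pics/w2.png

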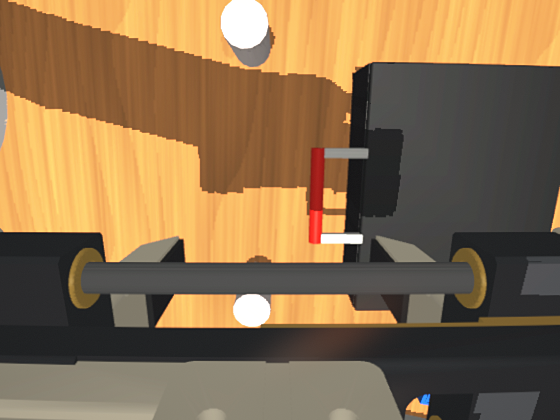

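View pics/t2.png

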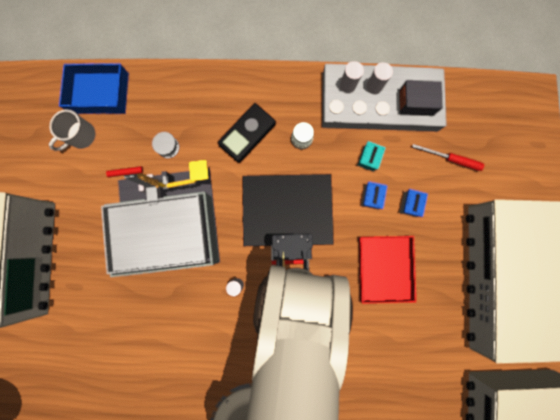

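The tray is up and released. The wrist view puts the lid bar at x≈316.5 px against the predicted 312, so it is about 4 mm further in +x. I'll correct for that and use an offset pinch.

Run:
```python
from h import *
b=case(-.1242-.034,0)
manip.servo_line(P(b,.20),vel=.1); manip.servo_line(P(b,.050),vel=.12); st('down')
shot('wrist','w3')
effector.close(4); st('closed')
```

```text
down t 12.72 tcp [ 0.3998 -0.0797  0.0505] gap 0.0921 F [-1.2  0.3 -0.4]
closed t 13.38 tcp [ 0.4042 -0.0795  0.0512] gap 0.0682 F [ 8.7  0.2 -2.2]
```

View pics/w3.png

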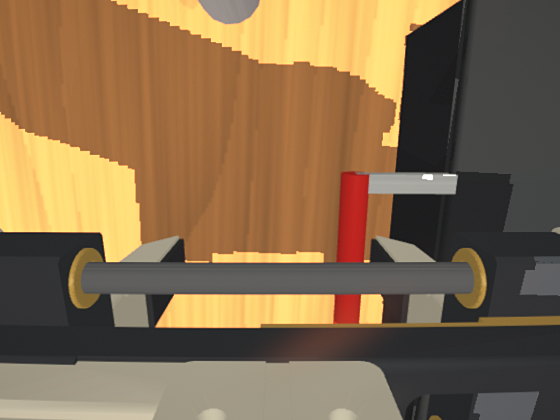

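Run:
```python
from h import *
b0=case(-.1250,0)
manip.servo_line(P(b0,.050),vel=.05); manip.sleep(.3); st('moved')
effector.close(25); st('grip')
p=manip.current_tool_pos(); print('bar case x est')
```

```text
moved t 14.49 tcp [ 0.4323 -0.078   0.05  ] gap 0.0116 F [ 0.7  1.1 -2.4]
grip t 14.71 tcp [ 0.4323 -0.078   0.05  ] gap 0.0113 F [ 0.7  0.4 -2.6]
bar case x est
```

Run:
```python
from h import *
p=np.array(manip.current_tool_pos()); a=rad(CY); ex=np.array([np.cos(a),np.sin(a),0])
for i,th in enumerate(np.linspace(0,1.80,13)[1:]):
    t=p+.216*((1-np.cos(th))*ex+np.sin(th)*np.array([0,0,1]))
    manip.servo_line(list(t),vel=.12)
    st(round(th,2))
```

```text
0.15 t 15.12 tcp [ 0.4354 -0.0779  0.0826] gap 0.0109 F [ 2.1  0.6 -0.7]
0.3 t 15.54 tcp [ 0.4432 -0.0776  0.1137] gap 0.0112 F [ 6.7 -0.6 -1.9]
0.45 t 15.96 tcp [ 0.456  -0.0771  0.1437] gap 0.0112 F [ 8.  -1.2 -5.2]
0.6 t 16.38 tcp [ 0.4723 -0.0764  0.1713] gap 0.0111 F [ 9.6 -1.1 -6.7]
0.75 t 16.79 tcp [ 0.4918 -0.0755  0.1957] gap 0.011 F [ 9.9 -1.9 -9.7]
0.9 t 17.21 tcp [ 0.5141 -0.0745  0.217 ] gap 0.0112 F [ 6.9 -1.  -7.6]
1.05 t 17.62 tcp [ 0.5402 -0.0733  0.2355] gap 0.0108 F [ 5.4 -3.2 -9. ]
1.2 t 18.04 tcp [ 0.5692 -0.072   0.2503] gap 0.0111 F [ 3.4 -3.6 -6.5]
1.35 t 18.46 tcp [ 0.6005 -0.0706  0.2608] gap 0.0114 F [ 1.3 -4.5 -1.6]
1.5 t 18.88 tcp [ 0.6327 -0.069   0.2658] gap 0.0109 F [ 0.4 -4.4  0.8]
1.65 t 19.29 tcp [ 0.6652 -0.0674  0.2657] gap 0.0114 F [ 1.4 -5.4  0.5]
1.8 t 19.71 tcp [ 0.6974 -0.0659  0.2608] gap 0.0111 F [ 0.6 -5.7  1.4]
```

Run:
```python
from h import *
effector.open_jaws(); p=manip.current_tool_pos()
manip.servo_line([p[0],p[1],.36],vel=.2); st()
o=ori(rad(CY+90))
b=case(.03,0)
print(manip.solve_ik(P(b,.34),o))
manip.move_pose(P(case(.0,0),.36),o); st()
_,c=shot('wrist','w4'); print(c['eye'])
manip.move_pose(P(stand(-.02,0),.36),ori(rad(SY+90))); st()
_,c=shot('wrist','w5'); shot('top','t5')
```

```text
t 21.68 tcp [ 0.6966 -0.0649  0.3589] gap 0.092 F [-1.  -0.  -0.2]
[ 0.27479234  0.2882503  -0.25345446  1.5646635   0.07408422  1.29812172
  1.63105846]
 t 23.06 tcp [ 0.5573 -0.0719  0.3593] gap 0.0914 F [0.7 0.  0.2]
[ 0.49245055 -0.07467842  0.51772149]
 t 24.32 tcp [0.469  0.2299 0.3599] gap 0.0915 F [-0.1  0.   0.1]
```

View pics/w4.png

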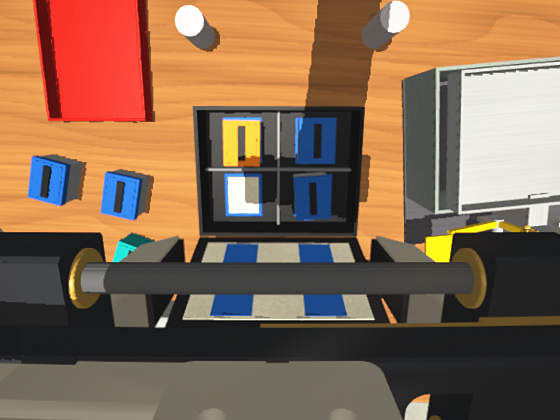

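View pics/t5.png

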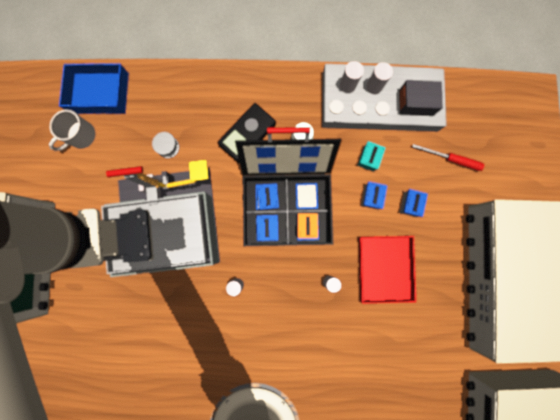

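View pics/w5.png

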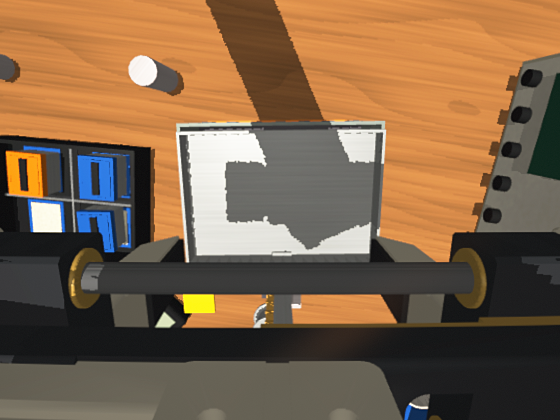

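Contents: orange in bay (−x,−y), blue in bays (−x,+y) and (+x,+y), and bay (+x,−y) empty. I'll take calibrated measurements with the wrist camera.

Run:
```python
from h import *
import pickle
_,c5=shot('wrist','w5b',(160,100,410,270),3)
manip.move_pose(P(case(.02,0),.34),ori(rad(CY+90))); manip.sleep(.2); st()
_,c6=shot('wrist','w6',(20,80,380,260),2)
pickle.dump((c5,c6),open('c56.pkl','wb'))
```

```text
t 25.89 tcp [ 0.5774 -0.069   0.3403] gap 0.0917 F [-0.7 -0.1 -0.5]
```

View pics/w5b.png

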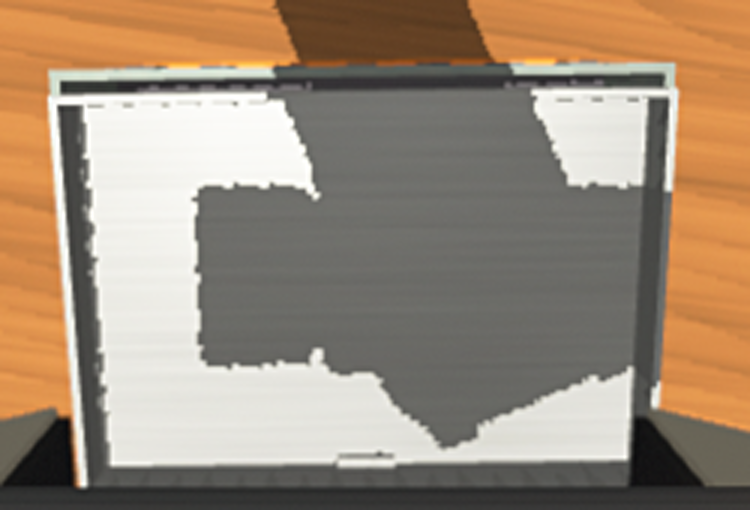

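View pics/w6.png

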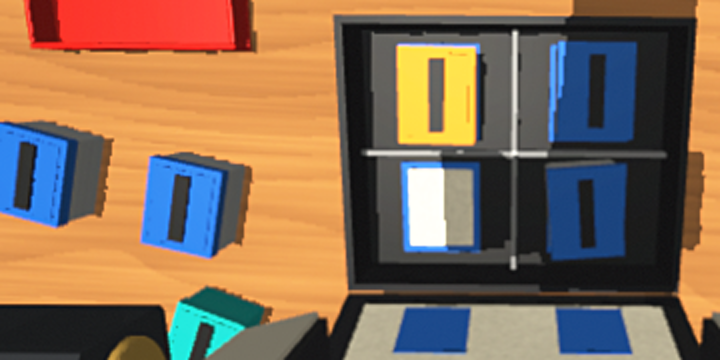

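```bash
cat > m2.py <<'E'
from h import *
import pickle
c5,c6=pickle.load(open('c56.pkl','rb'))
def rep(n,pts,z,c):
    w=p2w(pts,z,c); e1=w[1]-w[0]+w[2]-w[3]; e2=w[3]-w[0]+w[2]-w[1]
    print(n,w.mean(0)[:2].round(4),'L',(np.linalg.norm(e1)/2).round(4),(np.linalg.norm(e2)/2).round(4),'ang',np.degrees(np.arctan2(e1[1],e1[0])).round(1),np.degrees(np.arctan2(e2[1],e2[0])).round(1))
f=lambda P,s,o:np.array(P)/s+o
o6=(20,80)
rep('case',f([(334,17),(695,18),(680,290),(348,290)],2,o6),.062,c6)
rep('or',f([(397,45),(479,43),(474,144),(398,143)],2,o6),.05,c6)
rep('b-+',f([(558,43),(636,41),(632,142),(556,139)],2,o6),.05,c6)
rep('b++',f([(547,168),(625,163),(627,254),(552,261)],2,o6),.05,c6)
rep('A',f([(158,157),(228,170),(210,257),(141,241)],2,o6),.045,c6)
rep('tray',f([(85,103),(648,97),(632,462),(108,467)],3,(160,100)),.116,c5)
E
python3 m2.py
```

```text
case [ 0.5609 -0.0692] L 0.2214 0.1738 ang 92.9 2.9
or [ 0.5231 -0.1208] L 0.0507 0.0625 ang 93.2 0.3
b-+ [ 0.5162 -0.0194] L 0.0494 0.0617 ang 92.7 2.8
b++ [ 0.5946 -0.0183] L 0.0512 0.0626 ang 97.6 6.6
A [ 0.6058 -0.2914] L 0.0479 0.0618 ang 80.7 -14.9
tray [0.4918 0.24  ] L 0.2189 0.1503 ang 98.4 8.6
```

```bash
cat >> h.py <<'E'
SY,CY,RY=8.2,2.9,2.4
stand=fr((.4915,.2385),SY); case=fr((.5609,-.0692),CY); rej=fr((.419,-.328),RY)
def pick(xy,yaw,ztcp,off=0,f=30,zup=.30):
    """yaw deg of jaw axis; off: shift of tool along jaw axis"""
    a=rad(yaw); p=np.array(xy)+off*np.array([np.cos(a),np.sin(a)])
    manip.move_pose(P(p,zup-.08),ori(a)); manip.servo_line(P(p,ztcp),ori(a),vel=.15); st('down')
    effector.close(f); st('grip'); q=manip.current_tool_pos()
    manip.servo_line([q[0],q[1],zup],vel=.2); st('up')
def place_tray(x,y):
    o=ori(rad(SY+90))
    manip.move_pose(P(stand(-.03,y*.5),.30),o)
    p=stand(x,y); manip.servo_line(P(p,.24),o,vel=.2); st('over')
    manip.servo_line(P(p,.139),o,vel=.12); manip.sleep(.2); st('low')
    effector.open_jaws(); manip.servo_line(P(p,.24),o,vel=.2)
    manip.servo_line(P(stand(-.03,y*.5),.30),o,vel=.25)
    st('placed')
E
python3 - <<'E'
from h import *
pick((.5946,-.0183),97,.024,off=-.012)
E
```

```text
down t 27.98 tcp [ 0.597  -0.0303  0.025 ] gap 0.0917 F [-0.   0.2 -0.3]
grip t 28.73 tcp [ 0.5962 -0.0296  0.0242] gap 0.0479 F [-0.3  2.9  2.3]
up t 30.27 tcp [ 0.5954 -0.0297  0.2986] gap 0.0476 F [ 0.2  1.1 -2.2]
```

Run:
```python
from h import *
place_tray(.036,-.048)
_,c=shot('wrist','w7'); shot('top','t7')
```

```text
over t 31.93 tcp [0.5338 0.1958 0.2398] gap 0.048 F [-0.4  0.4 -1.3]
low t 33.12 tcp [0.5345 0.1964 0.1398] gap 0.0481 F [-0.7 -0.3 -1.5]
placed t 35.17 tcp [0.4651 0.2099 0.299 ] gap 0.0921 F [-0.4 -0.2 -1.1]
```

View pics/w7.png

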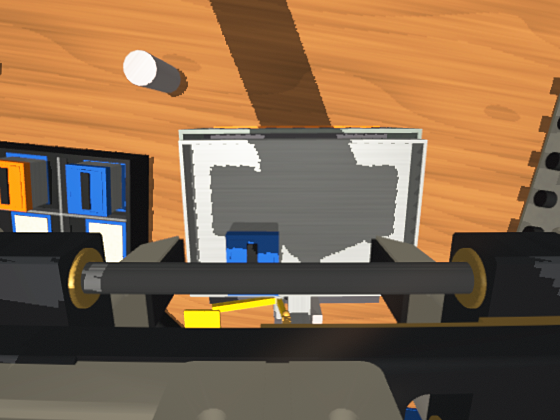

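View pics/t7.png

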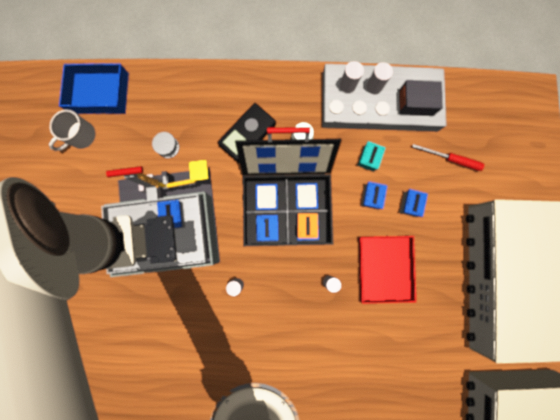

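The first blue sits in its slot at about (253,246) px in the wrist view, and the bench boxes haven't moved. Next is the second blue from the case.

Run:
```python
from h import *
pick((.5162,-.0194),92.9,.024,off=-.012)
g=manip.current_finger_gap()
if g>.04: place_tray(.036,.048)
shot('top','t8')
pick((.5231,-.1208),91.5,.024,off=.012)
if manip.current_finger_gap()>.04:
    o=ori(rad(RY+90)); p=rej(.03,0)
    manip.move_pose(P(p,.20),o); manip.servo_line(P(p,.027),o,vel=.15); manip.sleep(.2); st('low')
    effector.open_jaws(); manip.servo_line(P(p,.25),o,vel=.25); st('done')
shot('wrist','w8'); shot('top','t9')
```

```text
down t 37.74 tcp [ 0.5176 -0.0313  0.0248] gap 0.092 F [-0.   0.9  0.5]
grip t 38.5 tcp [ 0.517  -0.0309  0.0241] gap 0.0478 F [-0.6  3.1  3.2]
up t 40.03 tcp [ 0.5162 -0.0309  0.2988] gap 0.0479 F [ 0.   0.2 -1.7]
over t 41.77 tcp [0.5202 0.2902 0.2399] gap 0.0478 F [ 0.1  0.3 -1.6]
low t 42.97 tcp [0.5208 0.2914 0.1399] gap 0.0478 F [ 0.5 -0.  -1.2]
placed t 45.01 tcp [0.4584 0.2574 0.2991] gap 0.0922 F [-0.8 -0.1 -0.3]
down t 47.93 tcp [ 0.5236 -0.1089  0.0248] gap 0.0916 F [ 0.2 -0.4  0.1]
grip t 48.69 tcp [ 0.523  -0.1093  0.0242] gap 0.048 F [-0.5 -2.2  3.2]
up t 50.23 tcp [ 0.5222 -0.1091  0.2987] gap 0.0474 F [ 0.   0.7 -1.6]
low t 52.71 tcp [ 0.4495 -0.3272  0.0278] gap 0.048 F [ 0.4 -0.9 -1.7]
done t 54.62 tcp [ 0.4481 -0.3262  0.2486] gap 0.0917 F [-0.6  0.5 -0.8]
```

View pics/t8.png

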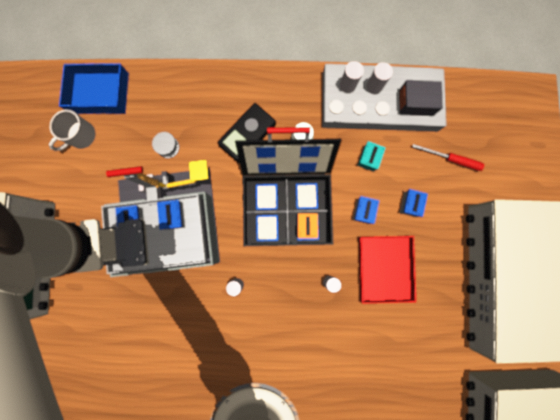

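View pics/t9.png

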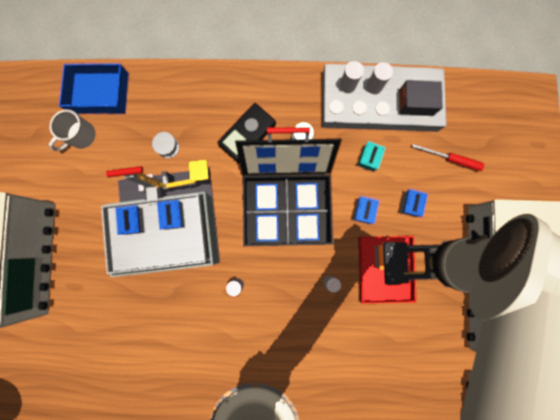

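View pics/w8.png

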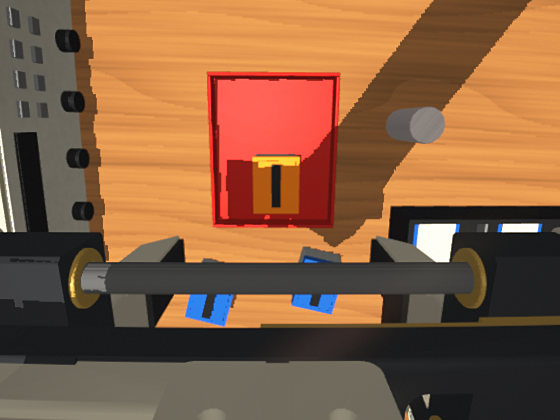

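The orange one is in the reject tray, and bench blue A was knocked to about (367,210). I'll re-measure both bench boxes from close up.

Run:
```python
from h import *
import pickle
manip.move_pose([.60,-.34,.30],ori(rad(85))); manip.sleep(.2); st()
_,c=shot('wrist','w9',(100,60,460,260),2)
pickle.dump(c,open('c9.pkl','wb'))
```

```text
t 55.6 tcp [ 0.5983 -0.3407  0.2996] gap 0.0915 F [ 0.4 -0.5  0.2]
```

View pics/w9.png

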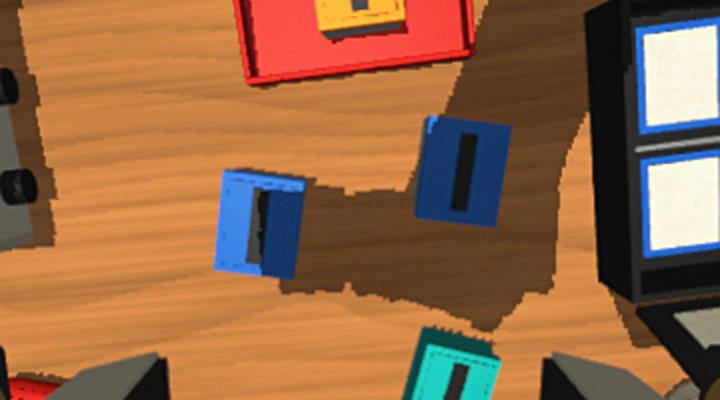

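Run:
```python
from h import *
import pickle
c=pickle.load(open('c9.pkl','rb'))
def rep(n,pts,z):
    w=p2w(np.array(pts)/2+(100,60),z,c); e1=w[1]-w[0]+w[2]-w[3]; e2=w[3]-w[0]+w[2]-w[1]
    a1=np.degrees(np.arctan2(e1[1],e1[0])); a2=np.degrees(np.arctan2(e2[1],e2[0]))+90
    m=w.mean(0)[:2]; print(n,m.round(4),(np.linalg.norm(e1)/2).round(4),(np.linalg.norm(e2)/2).round(4),a1.round(1),a2.round(1)); return m,(a1+a2)/2
A=rep('A',[(430,116),(511,126),(496,226),(415,215)],.045)
B=rep('B',[(225,171),(305,181),(293,278),(215,269)],.045)
pick(A[0],A[1],.019)
if manip.current_finger_gap()>.04: place_tray(-.036,-.048)
shot('top','t10')
pickle.dump(B,open('B.pkl','wb'))
```

```text
A [ 0.5677 -0.2721] 0.0491 0.0592 77.7 78.3
B [ 0.5892 -0.3973] 0.0483 0.0604 77.9 76.7
down t 57.66 tcp [ 0.5685 -0.2725  0.0201] gap 0.0917 F [ 1.5  0.6 -0.5]
grip t 58.42 tcp [ 0.5676 -0.2723  0.019 ] gap 0.0476 F [ 0.3 -0.1  1.7]
up t 59.98 tcp [ 0.5669 -0.2719  0.2985] gap 0.0481 F [ 0.3  0.2 -3. ]
over t 62.24 tcp [0.4632 0.1856 0.2402] gap 0.0478 F [ 0.3  0.6 -1.2]
low t 63.43 tcp [0.4633 0.186  0.1398] gap 0.048 F [ 0.5 -0.2 -2.2]
placed t 65.37 tcp [0.4648 0.2107 0.2991] gap 0.0919 F [-0.1  0.3 -0.4]
```

View pics/t10.png

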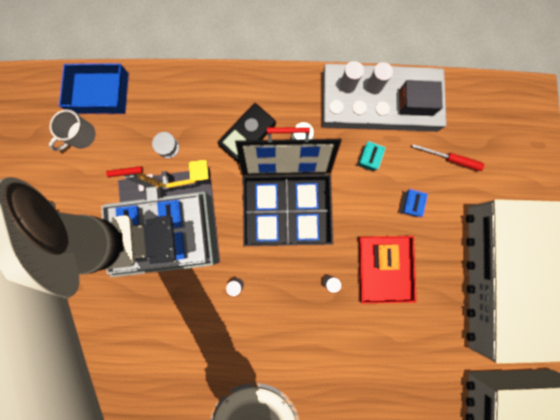

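B is still at (415,203) and the orange box is seated in the reject tray. I'll move B next.

Run:
```python
from h import *
import pickle
B=pickle.load(open('B.pkl','rb'))
pick(B[0],B[1],.019)
if manip.current_finger_gap()>.04: place_tray(-.036,.048)
manip.move_pose(P(case(-.0,0),.36),ori(rad(CY+90))); st()
shot('top','t11'); shot('scene','s11'); shot('wrist','w11')
```

```text
down t 69.14 tcp [ 0.59   -0.3979  0.0203] gap 0.0919 F [ 0.1  0.2 -0.2]
grip t 69.9 tcp [ 0.5891 -0.3976  0.019 ] gap 0.0481 F [-0.9 -0.1  0.5]
up t 71.46 tcp [ 0.5885 -0.3972  0.2984] gap 0.0476 F [ 0.7 -0.3 -2.6]
over t 74.31 tcp [0.4493 0.2806 0.2401] gap 0.048 F [ 0.4  0.9 -1.1]
low t 75.5 tcp [0.4495 0.2812 0.1398] gap 0.0476 F [ 0.1  0.5 -2.1]
placed t 77.43 tcp [0.4585 0.2573 0.2993] gap 0.0917 F [-0.   0.3 -0.3]
 t 78.74 tcp [ 0.5607 -0.0668  0.3597] gap 0.0918 F [-0.1  0.1  0.1]
```

View pics/t11.png

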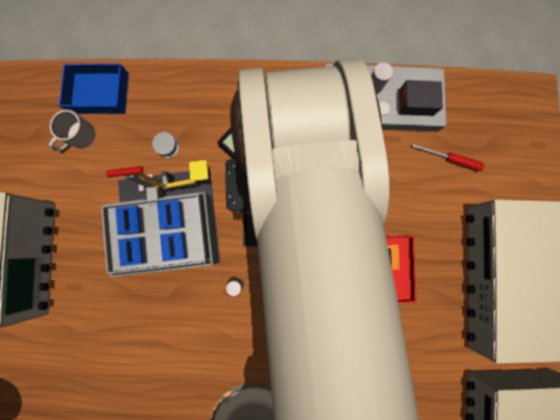

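View pics/s11.png

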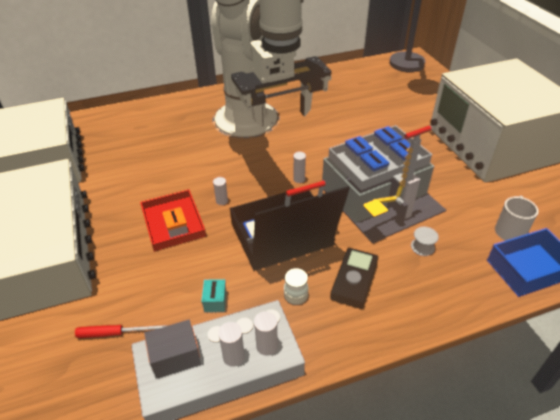

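All four blues are in the tray two by two and the orange one is in the reject tray. Now I'll close the lid by reversing the arc to 0.6 rad, releasing, and pushing it shut from above with closed fingers, because the jaws can't open next to the shut lid.

Run:
```python
from h import *
o=ori(rad(2.8)); a=rad(2.8); ex=np.array([np.cos(a),np.sin(a),0]); ez=np.array([0,0,1])
p=np.array([.4323,-.078,.050])
arc=lambda th: list(p+.216*((1-np.cos(th))*ex+np.sin(th)*ez))
q=arc(1.8); 
manip.move_pose([q[0],q[1],.36],o); manip.servo_line(q,o,vel=.15); st('at bar')
effector.close(25); st('grip')
if manip.current_finger_gap()>.008:
    for th in np.linspace(1.8,.6,9)[1:]:
        manip.servo_line(arc(th),vel=.12); st(round(th,2))
    effector.open_jaws(); st('open')
    t=manip.current_tool_pos(); manip.servo_line([t[0],t[1],.30],vel=.2)
shot('scene','s12')
```

```text
at bar t 81.1 tcp [ 0.6977 -0.065   0.2616] gap 0.0919 F [-0.1 -0.3  1.1]
grip t 82.33 tcp [ 0.6971 -0.065   0.2604] gap 0.0112 F [-0.1  0.2 -0. ]
1.65 t 82.74 tcp [ 0.6652 -0.0664  0.266 ] gap 0.0112 F [-0.2  0.6  2.9]
1.5 t 83.16 tcp [ 0.6331 -0.0678  0.2659] gap 0.011 F [-1.1  1.6  4. ]
1.35 t 83.58 tcp [ 0.6009 -0.0692  0.2608] gap 0.011 F [-1.7  3.1  4.6]
1.2 t 83.99 tcp [ 0.5699 -0.0706  0.2511] gap 0.0111 F [-1.8  4.9  2.1]
1.05 t 84.41 tcp [ 0.5406 -0.072   0.2368] gap 0.0111 F [-1.2  4.6 -1. ]
0.9 t 84.83 tcp [ 0.5135 -0.0733  0.2184] gap 0.0111 F [-0.4  4.5 -2.1]
0.75 t 85.24 tcp [ 0.4901 -0.0744  0.1964] gap 0.0111 F [ 1.   6.  -2.4]
0.6 t 85.66 tcp [ 0.4701 -0.0754  0.1712] gap 0.011 F [ 0.2  6.9 -1.5]
open t 86.98 tcp [ 0.47   -0.0762  0.172 ] gap 0.0916 F [ 0.  -0.5  0.1]
```

View pics/s12.png

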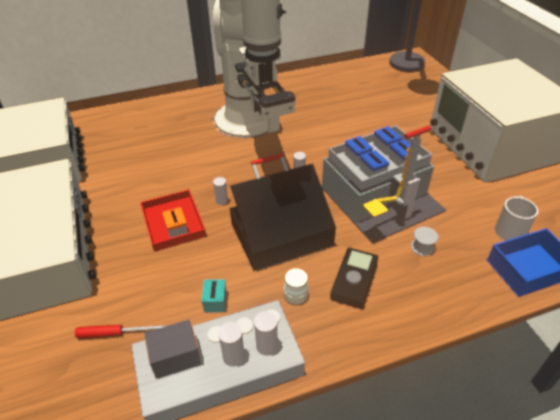

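Run:
```python
from h import *
effector.close(20); o=ori(rad(92.9))
pt=lambda th,dz: P(case(.088-.15*np.cos(th),0),.072+.15*np.sin(th)+dz)
manip.move_pose(pt(.6,.06),o); st()
for th in (.6,.5,.4,.3,.2,.1,.05,0): manip.servo_line(pt(th,0),vel=.1); st(th)
x=pt(0,0)
for k in range(1,8):
    manip.servo_line([x[0],x[1],.072-.003*k],vel=.05); f=manip.current_force(); st(k)
    if f[2]>16: break
shot('scene','s13')
t=manip.current_tool_pos(); manip.servo_line([t[0],t[1],.25],vel=.2)
```

```text
t 90.53 tcp [ 0.5252 -0.0711  0.2168] gap 0.0002 F [ 0.2 -0.1  0.1]
0.6 t 91.28 tcp [ 0.5255 -0.0709  0.157 ] gap 0.0001 F [ 0.5 -0.2  0.2]
0.5 t 91.58 tcp [ 0.517  -0.0716  0.144 ] gap 0.0002 F [ 1.5  0.1 -0.1]
0.4 t 91.88 tcp [ 0.5104 -0.0718  0.1303] gap 0.0002 F [0.7 0.3 0.5]
0.3 t 92.17 tcp [ 0.5052 -0.072   0.1161] gap 0.0005 F [-0.   0.   0.9]
0.2 t 92.47 tcp [ 0.5015 -0.0721  0.1016] gap 0.0002 F [-0.4  0.8  0.4]
0.1 t 92.78 tcp [ 0.4993 -0.0722  0.0868] gap 0.0001 F [-0.5  0.6 -0.3]
0.05 t 93.03 tcp [ 0.4989 -0.0723  0.0793] gap 0.0002 F [-0.9 -0.4  0.7]
0 t 93.28 tcp [ 0.4985 -0.0723  0.0715] gap 0.0003 F [-1.3  0.6  0.1]
1 t 93.53 tcp [ 0.4993 -0.0723  0.0697] gap 0.0006 F [-2.6  1.2  9.6]
2 t 93.78 tcp [ 0.4994 -0.0724  0.0693] gap 0.0006 F [-11.6   1.   36.1]
```

View pics/s13.png

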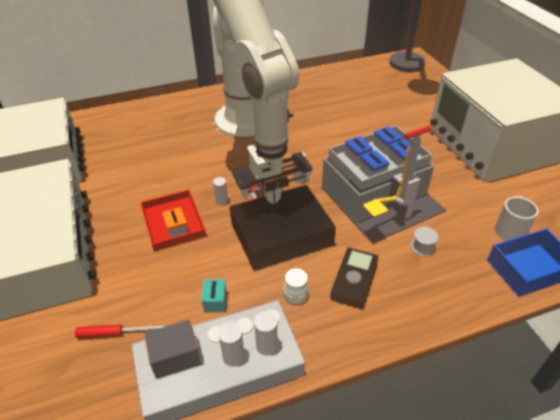

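The lid press ended on a hard stop at z = 0.069, and the picture shows it shut. Next is the pawl lever, with the hand turned so its body clears the tray and the rail.

Run:
```python
from h import *
shot('top','t14')
o=ori(rad(SY+55-180)); a=stand(.147,-.114)
print(P(a,.14),manip.solve_ik(P(a,.079),o))
manip.move_pose(P(a,.30),o); st()
_,c=shot('wrist','w14'); print(w2p(P(stand(.141,-.112),.105),c))
manip.servo_line(P(a,.115),vel=.15); st('near'); shot('scene','s14')
```

```text
[0.6532568043858733, 0.14663196293122222, 0.14] [-1.01015232  1.17624558  1.34760589  1.64115607 -1.18173142  1.33784089
 -1.49842799]
 t 97.67 tcp [0.653  0.1458 0.2996] gap 0.0005 F [ 0.3  0.5 -0.3]
[[278.44219091 191.21573858]]
near t 99.11 tcp [0.654  0.1465 0.1162] gap 0.0004 F [0.1 0.1 1.1]
```

View pics/t14.png

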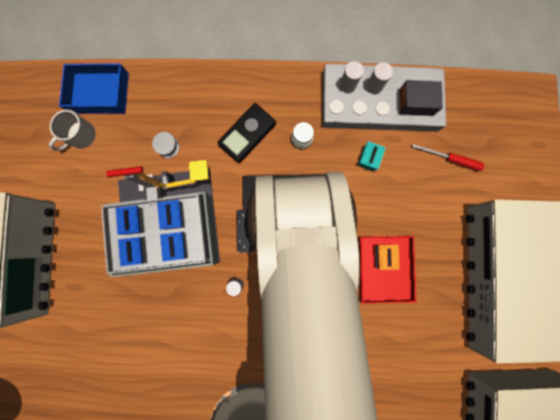

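View pics/w14.png

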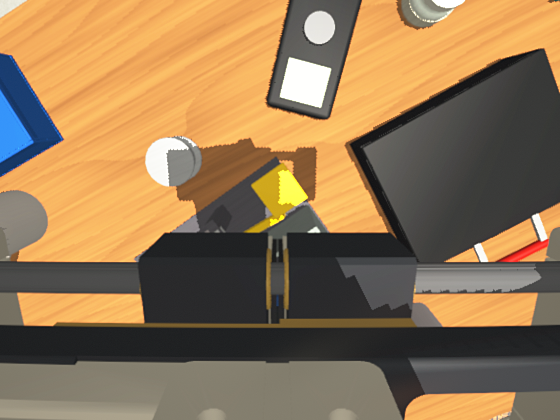

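View pics/s14.png

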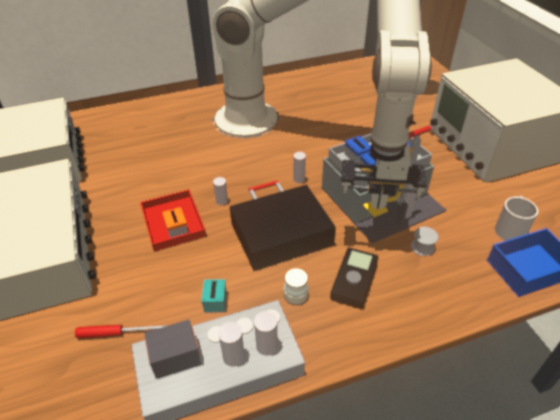

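The pad appears at (279,190) px against a predicted (278,191), and the case looks shut. Pressing now.

Run:
```python
from h import *
for z,dy in ((.105,0),(.095,-.002),(.085,-.003),(.079,-.004)):
    manip.servo_line(P(stand(.147,-.114+dy),z),vel=.06); st(z)
for i in range(4): manip.sleep(1.0); st(i)
shot('scene','s15'); shot('top','t15')
```

```text
0.105 t 99.47 tcp [0.653  0.1467 0.1046] gap 0.0009 F [ 0.6  0.8 -0.6]
0.095 t 99.79 tcp [0.6532 0.1448 0.0945] gap 0.0004 F [0.7 0.4 2.5]
0.085 t 100.11 tcp [0.6539 0.1434 0.0848] gap 0.0004 F [-0.4  0.   2.3]
0.079 t 100.36 tcp [0.654  0.1426 0.0788] gap 0.0004 F [ 0.8 -0.7  1.9]
0 t 101.36 tcp [0.6539 0.1427 0.079 ] gap 0.0009 F [1.3 0.2 1.4]
1 t 102.36 tcp [0.6538 0.1427 0.079 ] gap 0.0009 F [ 1.5 -0.2  1.5]
2 t 103.36 tcp [0.6539 0.1427 0.079 ] gap 0.0006 F [ 1.8 -0.5  2.7]
3 t 104.36 tcp [0.6538 0.1427 0.079 ] gap 0.0006 F [ 0.8 -0.1  1.5]
```

View pics/s15.png

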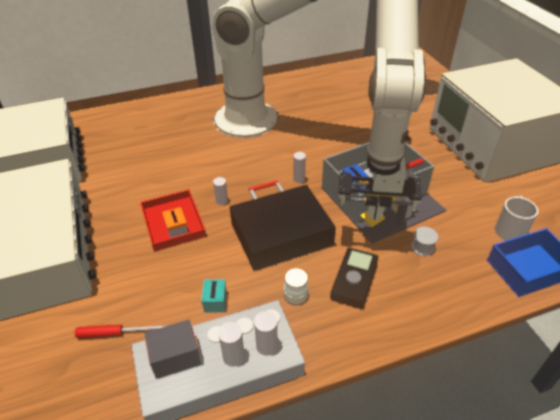

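View pics/t15.png

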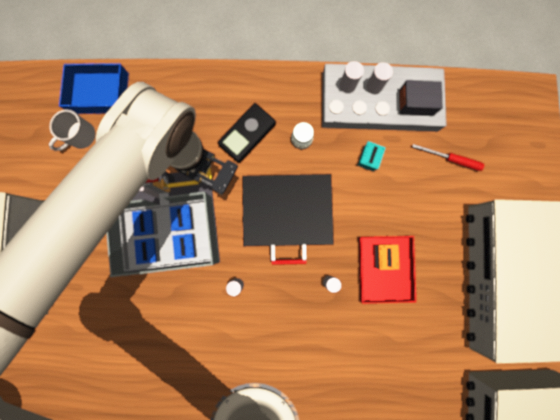

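Run:
```python
from h import *
manip.sleep(1.5)
manip.servo_line(P(stand(.147,-.116),.30),vel=.12); st()
manip.move_pose([.45,-.25,.36],ori(rad(2))); manip.sleep(.5); st()
im,_=shot('top','t16'); cv2.imwrite('pics/t16c.png',cv2.resize(im[140:290,90:350,::-1],None,fx=3,fy=3,interpolation=cv2.INTER_CUBIC)); shot('scene','s16')
```

```text
t 107.95 tcp [0.6533 0.1447 0.2993] gap 0.0005 F [ 0.7 -0.7 -0.3]
 t 110.53 tcp [ 0.45 -0.25  0.36] gap 0.0003 F [ 0.6 -0.3 -0.1]
```

View pics/t16c.png

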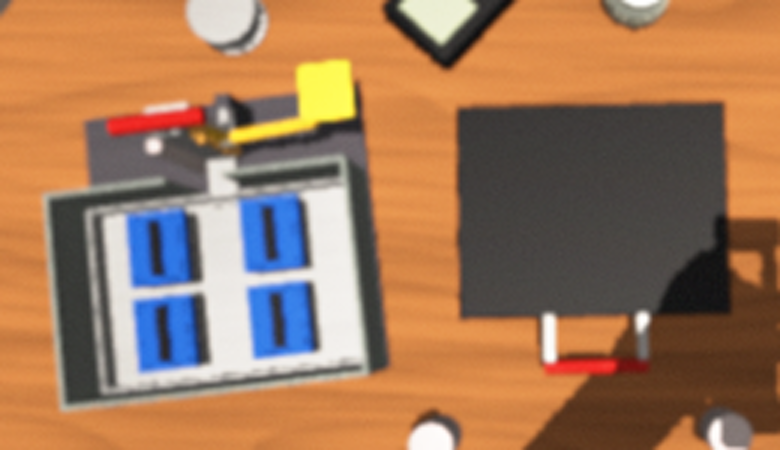

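View pics/s16.png

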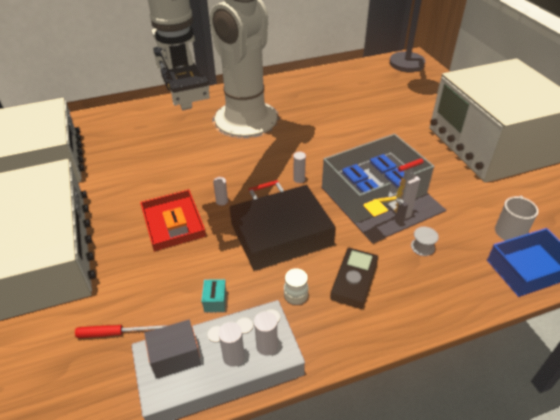

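The red lift bar is back at its starting pixels. I'll compare the lid bar with its starting view.

Run:
```python
import cv2,numpy as np
a=[cv2.resize(cv2.imread(f'pics/{n}.png')[160:270,220:345],None,fx=3,fy=3,interpolation=cv2.INTER_CUBIC) for n in ('scene0','s16')]
cv2.imwrite('pics/cmp.png',np.hstack(a))
for n in('scene0','s15','s16','top0','t16'):
    im=cv2.imread(f'pics/{n}.png').astype(int); 
    m=(im[:,:,2]>120)&(im[:,:,1]<70)&(im[:,:,0]<70)
    y0,y1,x0,x1=(170,200,240,290) if n[0]=='s' else (250,275,262,315)
    ys,xs=np.nonzero(m[y0:y1,x0:x1]); print(n,xs.mean()+x0,ys.mean()+y0,len(xs))
```

```text
scene0 264.0701754385965 185.59649122807016 57
s15 263.81481481481484 185.64814814814815 54
s16 265.92 184.14 100
top0 288.8905109489051 261.3065693430657 137
t16 285.6393442622951 261.3360655737705 122
```

View pics/cmp.png

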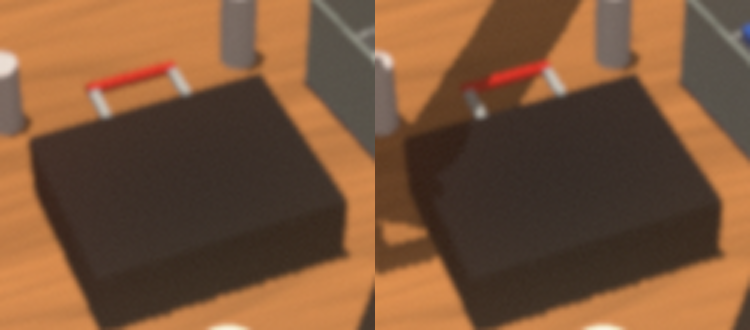

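The lid bar sits where it did at the start; the only differences come from the arm's shadow. Handing in.

Run:
```python
from h import *
manip.hand_in(); st()
```

```text
the job is handed in; nothing more can be done
the job is handed in; nothing more can be done
```

The job is done and handed in at about 110 s of the 210 s allowed; the hand-in gave no verdict.

**What I did**
- I raised the tray to the top notch and let go, then opened the case lid. Inside were two blue-topped transformers, one orange-topped one and one empty bay.
- The four blues (two from the case, two from the bench) went two by two onto the raised tray's floor, and the orange one into the reject tray. One bench blue had been knocked aside mid-run, so I measured it again before picking it up.
- I shut the lid, pressed the pawl lever until the tray had sunk fully, and released it.

**Last checks, all from the camera pictures**
- **Lift and lid:** the lift's red bar and the lid's bar are back at their starting pixel positions. The lid press also ended on a hard stop.
- **Pawl lever:** it looks sprung back, and the arm is clear of everything.
- **Transformers:** the four blues are upright in the tray and the orange one is in the reject tray.
- **Bystanders:** they look unmoved in the pictures, though I did not measure them.

**Disagreements**
- The top camera and the wrist camera differed by about 3–5 mm. I went with the wrist camera, which also matched where the fingers met the bars.
- An automatic count of red pixels put the lid bar 2–3 px off its start. In the side-by-side view I took this to be the arm's shadow.

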